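# Free the crooked sauce pot from the warmer well

### The arm

A 6-joint arm with a two-finger parallel gripper is mounted at the origin on the work surface. World frame = base frame: x ahead of the robot, y to its left, z up, the work surface at z = 0. Lengths are in m, angles in rad, forces in N, time in s.
With the tool pointing down it reaches from about 0.375 to 0.975 m from the base axis. Payload 3.8 kg.
Tool frame: the origin (TCP) lies midway between the tips of the shut fingers; the grasp point (between the pads) lies 19 mm behind it; z points along the fingers, y is the line along which they close (so a half turn about z gives the same grasp; the last joint's range is limited). The gripper opens to 88 mm and grips with 3 to 60 N. Pads are 18 mm wide; open, the fingers measure 123 mm over their backs; the gripper's body (75 mm by 187 mm) begins 45 mm behind the grasp point.
Start: joints at [-1.272, 0.264, 1.604, -0, 1.274, -0.037], TCP at [0.222, -0.637, 0.239] pointing down, gripper open.
Joint ranges: [-2.63, 2.63], [-0.94, 2.18], [0.31, 2.57], [-1.31, 4.45], [0, 2.66], [-2.55, 2.55]. Speed limits (rad/s): [2.57, 2.57, 3.14, 3.14, 3.14, 3.14].

### API

Orientations are given as a rotation vector (axis times angle).
In Python, from cell import manip, inverse_kinematics, cams, order gives the robot as it stands. Calls block until the motion is done:
- manip.move_pose(position, orientation): joint-space move of the TCP to a pose.
- manip.move_linear(position, rate=0.15, rot=None): straight line of the TCP; rot=None keeps the orientation; rate is the mean speed in m/s.
- manip.set_joints(angles): joint-space move.
- manip.set_gripper(opening, force=None): finger opening in m; force is the grip in N (None keeps the last); returns when the fingers have stopped.
- manip.dwell(seconds).
- inverse_kinematics(position, orientation): joint angles nearest the present ones, or None.
- manip.state(): the state.
- cams.capture(name): name is "scene" or "top"; returns a dict with "image" (420x560x3 uint8, blue, green, red), "z_map" (420x560 float32, m along the optical axis (not along the pixel's ray), 0 where there is no reading), "intrinsics" (3x3 intrinsics, pixels), "position" and "orientation" of the camera in the world. Camera axes: x right, y down, z forward; pixel columns grow to the right and rows downward; lengths in m; the calibration is good to about 2 mm. A picture is of the moment at which its call begins.
A pose or a line that the arm cannot do raises manip.IKError and nothing moves.
- order.close_job(): hands the job in; it is judged then, once.
The state is a dict: "clock": time; "joint_pos": joint angles; "joint_velocities": joint speeds; "tau": joint torques, N m; "tool_pos": TCP position; "tcp_rot": TCP orientation; "contact_force": force on the tool from outside, world axes, zero at the start; "moment": the same for the moment, N m; "gripper_width": finger opening in m; "grasp_force": force on a finger pad.
Only numpy, scipy, OpenCV 4.12 (cv2) and the standard library are available. Lean on these libraries where they do the work, as an engineer would, in place of code of your own. Each camera call takes 0.05 s, during which the arm holds its last target. There are 200 camera calls.

### The job

The sauce pot with the red lid has slipped crooked in the food-warmer well and its corners are caught under the rim. Take it by its red handle, turn it level while it is still down in the well, then lift it straight up and out, and set it upright in the middle of the wooden board without dropping it. Leave the green-lidded pot, the bowl of limes and the sauce bottle where they are.

Things in the scene. Friction and masses are not known exactly. Their poses are not given: they have to be found in the camera images.
- red_pot: Closed steel pot, 104 (x) x 90 (y) x 100 mm tall with its flat red lid, 0.3 to 0.6 kg. Origin: centre of underside, z up through the handle. Starts tilted about 28 deg about its y axis, top leaning to the well's -x wall: bottom -x edge on the well's floor, underside on the ledge, top -x edge on that wall, under the lip. Its x and y are parallel in plan with the well's.
- red_handle (a point): Grip point in the red pot's handle, 132 mm above the pot's underside on its z axis, same axes as the pot. The handle is a solid upright block in the middle of the lid: 50 (x) x 20 (y) mm, from 100 to 146 mm above the underside; pinch it across the 20 mm, along y.
- well: Fixed open-topped steel food-warmer well, outside 166 (x) x 138 (y) x 125 mm tall, inside 158 x 130 mm, floor at 4 mm. Origin: centre of its underside, on the counter. Its -x side (black knob, orange lamp) faces roughly to the robot. On the floor at the +x end lies a ledge over the full width, from x = +45 mm to the wall, its top 44 mm above the counter.
- well_mouth (a point): Centre of the well's opening, level with the rim top, 125 mm above the counter. Rim lips 6 mm thick reach 14 mm inwards at both x ends, leaving 130 x 130 mm. The level pot passes with 13 mm to spare at each x end, 20 mm in y; tilted it is too wide and catches. Level with its underside 46 to 60 mm above the counter it clears the ledge and is still down in the well.
- board_top (a point): Centre of the top face of the fixed wooden board (200 x 180 x 18 mm, lying flat on the counter; the top is 18 mm above it), z up.
- green_pot: Bystander: the same kind of pot with green lid and handle, standing upright on the counter, 146 mm tall overall. Origin: centre of the underside.
- lime_bowl: Bystander: steel bowl heaped with limes, 116 mm across, 81 mm tall. Origin: centre of the underside.
- sauce_bottle: Bystander: yellow squeeze bottle with white nozzle, 54 mm across, 175 mm tall. Origin: centre of the underside.
Things that resemble listed ones, but are neither listed nor needed, are in the scene too. What is shaped like the red_pot but white is not meant. Several things have the shape of the well; the one meant has the colours described above.

How it is judged:
On the way, in this order (a step that is already met when the one before it is completed fails the run):
1. the red pot is level (within 10 degrees) with its underside still 10 mm or more below the rim top (angle between red_pot's own z axis and vertical below 0.175 rad and z of red_pot in the frame of well below 0.115 m and horizontal distance between red_pot and well below 0.04 m), for 0.2 s.
2. it is lifted clear of the rim, still over the well (within 50 mm) and within 15 degrees of level (height (world z) of red_pot above 0.128 m and horizontal distance between red_pot and well below 0.05 m and angle between red_pot's own z axis and vertical below 0.26 rad), for 0.05 s.
At the end, for the whole second after the job is handed in: The red pot stands upright (within about 6 degrees), released and at rest on the wooden board, its centre within 40 mm of the board's centre; the green pot, lime bowl and sauce bottle are within 30 mm of where they were (horizontal distance between red_pot and board_top below 0.04 m and z of red_pot in the frame of board_top between -0.006 and 0.006 m and angle between red_pot's own z axis and vertical below 0.1 rad and linear speed of red_pot below 0.02 m/s and distance of each of green_pot, lime_bowl, sauce_bottle from where it was at the start of the episode below 0.03 m); the robot touches nothing.
It fails at once if the red pot is dropped (falls unheld, faster than 0.5 m/s, as from more than about 13 mm) (linear speed of red_pot above 0.5 m/s and contact force between the fingers and red_pot below 0.5 N).
It fails at once if the green pot is pushed more than 30 mm from its place or tipped over (distance of green_pot from where it was at the start of the episode above 0.03 m or angle between green_pot's own z axis and vertical above 0.5 rad).
It fails at once if the lime bowl is pushed more than 30 mm from its place or tipped over (distance of lime_bowl from where it was at the start of the episode above 0.03 m or angle between lime_bowl's own z axis and vertical above 0.5 rad).
It fails at once if the sauce bottle is pushed more than 30 mm from its place or tipped over (distance of sauce_bottle from where it was at the start of the episode above 0.03 m or angle between sauce_bottle's own z axis and vertical above 0.5 rad).
It also fails if it takes over 53 s, if anything falls off the work surface, if the arm or the gripper's body presses on something with over 40 N, if the wrist force passes 120 N, or if a joint passes its speed limit or range.

## Working session

There is one attempt and no reset: what is moved stays moved. The work goes in short steps, each a Python script; the robot and the scene stay as the last script left them, time stands still between calls to the robot, and variables do not carry over. Pictures are saved under pics/ and viewed, at most 10 in all, crops included, and the job is handed in when it is done.

```bash
ls; mkdir -p pics
python3 - <<'E'
from cell import cams,manip
import cv2,numpy as np,pickle
for n in("scene","top"):
    c=cams.capture(n); pickle.dump(c,open(n+"0.pkl","wb")); cv2.imwrite(f"pics/{n}0.png",c["image"]); print(n,c["intrinsics"],c["position"],c["orientation"])
print(manip.state())
E
```

```text
pics
scene [[387.77582018   0.         277.21672492]
 [  0.         387.77582018 209.53499342]
 [  0.           0.           1.        ]] [ 0.99601308 -0.57222135  0.80485141] [-2.22337308 -0.8269429   0.37178775]
top [[461.73205123   0.         277.35288658]
 [  0.         461.73205123 212.65164976]
 [  0.           0.           1.        ]] [ 0.37228295 -0.02445437  1.17881901] [-2.15691042  2.12183816 -0.15400476]
{'clock': 0.1, 'joint_pos': array([-1.27188988e+00,  2.64666651e-01,  1.60522248e+00, -4.03221038e-05,
        1.27376258e+00, -3.69008753e-02]), 'joint_velocities': array([-0.00067998, -0.00290939, -0.00348413, -0.00156917,  0.00119016,
        0.00098229]), 'tau': array([ 8.78683641e-04, -5.03616714e+01, -3.58071756e+01,  7.31709623e-02,
        2.33679602e-02, -5.15214606e-05]), 'tool_pos': array([ 0.22222521, -0.6366736 ,  0.23752815]), 'tcp_rot': array([-3.09540238e+00, -5.24687970e-01,  4.82213523e-04]), 'contact_force': array([0.4033917 , 0.07056335, 0.15794902]), 'moment': array([-0.0129379 , -0.05571809,  0.04338943]), 'grasp_force': 0.0, 'gripper_width': 0.08799642529565198}
```

View pics/scene0.png

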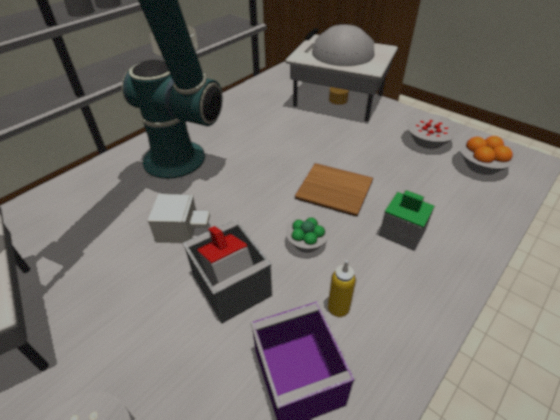

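View pics/top0.png

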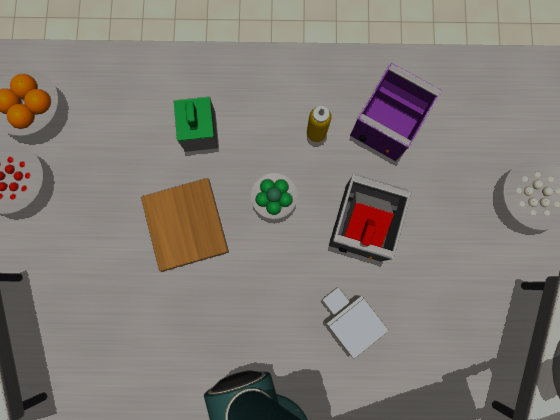

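The scene view shows the steel well with the red pot at (228,265), an empty purple well at (300,360), the white decoy at (175,218), the board at (335,188), limes at (307,235), the bottle at (342,290) and the green pot at (408,218). In the top view these are: steel well (370,218), purple well (395,112), white decoy (355,325), board (185,225), limes (274,196), bottle (318,123), green pot (195,123). The candidate wells are steel and purple. The steel one fits, since it is steel-coloured and holds the red-lidded pot. I'll check the knob and lamp in a crop.

```bash
cat > h.py <<'E'
import cv2,numpy as np,pickle
from scipy.spatial.transform import Rotation as R
def cloud(c):
    K=c["intrinsics"];z=c["z_map"];v,u=np.indices(z.shape)
    p=np.stack([(u-K[0,2])/K[0,0]*z,(v-K[1,2])/K[1,1]*z,z],-1)
    w=p@R.from_rotvec(c["orientation"]).as_matrix().T+c["position"]
    w[z<=0]=np.nan
    return w
def hsv(c): return cv2.cvtColor(c["image"],cv2.COLOR_BGR2HSV)
def red(c):
    h=hsv(c); return ((h[...,0]<6)|(h[...,0]>174))&(h[...,1]>170)&(h[...,2]>60)
def rect(p):
    (cx,cy),(a,b),t=cv2.minAreaRect(p.astype(np.float32)); return np.round([cx,cy,a,b,t],4)
E
python3 - <<'E'
from h import *
T=pickle.load(open("top0.pkl","rb"));S=pickle.load(open("scene0.pkl","rb"))
W=cloud(T);V=cloud(S);h=hsv(T)
t=T["image"][165:270,320:420];s=S["image"][215:325,175:285]
cv2.imwrite("pics/crop.png",np.hstack([cv2.resize(t,(400,420),interpolation=2),cv2.resize(s,(400,420),interpolation=2)]))
def roi(u0,u1,v0,v1):
    m=np.zeros(h.shape[:2],bool);m[v0:v1,u0:u1]=1;return m
z=W[...,2]
def rep(n,m): p=W[m]; print(n,m.sum(),rect(p[:,:2]),np.round(np.nanmedian(p,0),4),np.round(np.percentile(p[:,2],[2,98]),3))
rep("rim",roi(320,420,165,270)&(abs(z-.125)<.008)&~red(T))
rep("board",roi(130,240,170,280)&(abs(z-.018)<.008)&(h[...,1]>90))
rep("red",roi(320,420,165,270)&red(T))
rep("green",roi(165,230,90,160)&(z>.09))
rep("lime",roi(245,305,165,225)&(z>.03))
rep("bottle",roi(295,340,95,150)&(z>.03))
rep("purple",roi(345,445,60,165)&(abs(z-.125)<.008))
rep("white",roi(315,395,280,365)&(z>.02))
p=V[red(S)];p=p[(p[:,0]<.8)&(p[:,1]>-.6)];print("red scene",len(p),np.round(np.percentile(p,[2,50,98],axis=0),3))
E
```

```text
rim 1429 [ 0.5302 -0.2346  0.1431  0.1672 73.8995] [ 0.5417 -0.2366  0.1249] [0.119 0.13 ]
board 5462 [ 0.5172  0.2237  0.1996  0.1804 17.0275] [0.515  0.2227 0.0183] [0.014 0.023]
red 1412 [nan nan  0.  0.  0.] [ 0.5082 -0.2209  0.1284] [nan nan]
green 1534 [0.7669 0.1945 0.105  0.0909 7.5345] [0.7603 0.1893 0.101 ] [0.095 0.148]
lime 1660 [ 0.5881 -0.0042  0.115   0.1125  0.3982] [ 0.5843 -0.0049  0.0559] [0.043 0.08 ]
bottle 612 [ 7.64400e-01 -1.12400e-01  5.30000e-02  4.61000e-02  7.21093e+01] [ 0.7543 -0.1104  0.1216] [0.036 0.165]
purple 1254 [ 0.7999 -0.3024  0.1422  0.1694 60.1278] [ 0.7938 -0.3028  0.125 ] [0.119 0.129]
white 2568 [ 0.2943 -0.1891  0.1467  0.1042 38.2758] [ 0.2859 -0.193   0.0891] [0.048 0.094]
red scene 883 [[ 0.454 -0.272  0.058]
 [ 0.51  -0.229  0.131]
 [ 0.631  0.667  0.165]]
```

View pics/crop.png

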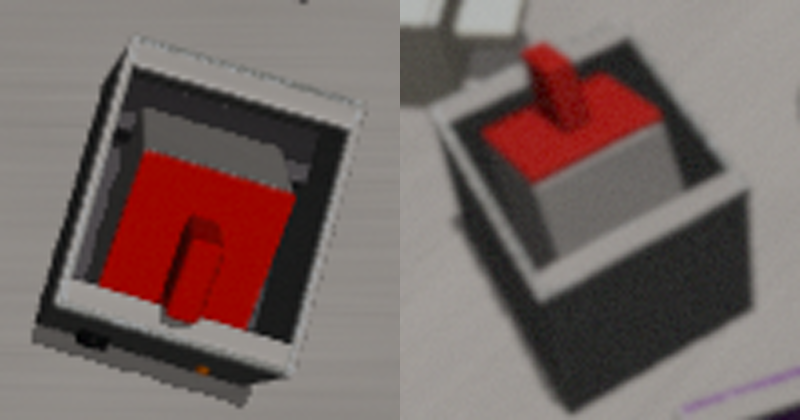

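The crop shows the steel well with its black knob and orange lamp on the robot side, and the tilted red pot inside. This is the one meant. Next I'll measure the handle in the well frame and check IK for the tilted grasp and the path.

```bash
cat >> h.py <<'E'
YAW=np.deg2rad(-16.1); WC=np.array([.5302,-.2346,0]); RW=R.from_euler('z',YAW)
FLIP=0   # 0: tool y=+pot y ; 1: half turn about tool z
YO=0.
def pose(x0,z0,deg,flip,back=0,y0=0,g=.132,base=WC,yaw=YAW):
    """TCP pose holding pot at origin (x0,y0,z0) in the frame at base, tilted deg."""
    Rp=R.from_euler('z',yaw)*R.from_euler('y',-deg,degrees=True)
    o=base+R.from_euler('z',yaw).apply([x0,y0,z0])
    Rt=Rp*R.from_matrix(np.diag([-1,1,-1.]) if not flip else np.diag([1,-1,-1.]))
    return o+Rp.apply([0,0,g-.019+back]),Rt.as_rotvec()
E
python3 - <<'E'
from h import *
from cell import inverse_kinematics as ik
for n in("top0","scene0"):
    c=pickle.load(open(n+".pkl","rb"));p=cloud(c)[red(c)];p=p[np.isfinite(p[:,0])]
    q=RW.inv().apply(p-WC); q=q[(abs(q[:,0])<.1)&(abs(q[:,1])<.1)]
    s,co=np.sin(np.deg2rad(28)),np.cos(np.deg2rad(28))
    d=q-[.0139,0,.0284]; l=np.c_[d[:,0]*co+d[:,2]*s,d[:,1],-d[:,0]*s+d[:,2]*co] # pot frame
    H=l[l[:,2]>.115];L=l[abs(l[:,2]-.1)<.008];Tt=l[l[:,2]>.14]
    for k,a in(("handle",H),("top",Tt),("lid",L)): print(n,k,len(a),np.round(np.percentile(a,[3,50,97],axis=0),4).tolist())
for f in(0,1):
  for a in [(.0139,.0284,28,f,.1),(.0139,.0284,28,f),(.02,.038,20,f),(.019,.043,14,f),(0,.054,0,f),(0,.2,0,f)]:
    j=ik(*pose(*a)); print(f,a,None if j is None else np.round(j,2))
  for y in (YAW,0,.3): 
    j=ik(*pose(0,.2,0,f,base=np.array([.517,.2237,0]),yaw=y)); print("board",y,None if j is None else np.round(j,2))
E
```

```text
top0 handle 231 [[-0.0193, -0.0068, 0.1209], [0.0074, 0.0032, 0.144], [0.0271, 0.012, 0.1477]]
top0 top 190 [[-0.0204, -0.0068, 0.1411], [0.0039, 0.0026, 0.1447], [0.0257, 0.0118, 0.1478]]
top0 lid 1172 [[-0.03, -0.0402, 0.0953], [0.018, 0.0097, 0.0991], [0.0519, 0.0453, 0.1025]]
scene0 handle 176 [[-0.0095, -0.0078, 0.1159], [0.0231, -0.0019, 0.1334], [0.0269, 0.0103, 0.146]]
scene0 top 58 [[-0.0114, -0.0076, 0.1402], [0.0128, -0.0015, 0.1449], [0.0254, 0.0064, 0.1462]]
scene0 lid 617 [[-0.0461, -0.0417, 0.0965], [0.0201, -0.007, 0.0996], [0.0527, 0.0442, 0.1037]]
0 (0.0139, 0.0284, 28, 0, 0.1) [-0.59 -0.38  2.33  0.21  0.73 -2.  ]
0 (0.0139, 0.0284, 28, 0) [-0.55 -0.15  2.34  0.27  0.49 -2.05]
0 (0.02, 0.038, 20, 0) [-0.51 -0.07  2.19  0.13  0.68 -1.89]
0 (0.019, 0.043, 14, 0) [-0.49 -0.    2.09  0.07  0.82 -1.82]
0 (0, 0.054, 0, 0) [-0.46  0.14  1.89  0.    1.11 -1.75]
0 (0, 0.2, 0, 0) [-0.46  0.05  1.72  0.    1.38 -1.75]
board -0.28099800957108706 [ 0.36  0.01  1.75 -0.    1.38 -0.93]
board 0 [ 0.36  0.01  1.75 -0.    1.38 -1.21]
board 0.3 [ 0.36  0.01  1.75 -0.    1.38 -1.51]
1 (0.0139, 0.0284, 28, 1, 0.1) [-0.59 -0.38  2.33  0.21  0.73  1.14]
1 (0.0139, 0.0284, 28, 1) [-0.55 -0.15  2.34  0.27  0.49  1.09]
1 (0.02, 0.038, 20, 1) [-0.51 -0.07  2.19  0.13  0.68  1.25]
1 (0.019, 0.043, 14, 1) [-0.49 -0.    2.09  0.07  0.82  1.32]
1 (0, 0.054, 0, 1) [-0.46  0.14  1.89 -0.    1.11  1.39]
1 (0, 0.2, 0, 1) [-0.46  0.05  1.72 -0.    1.38  1.39]
board -0.28099800957108706 [ 0.36  0.01  1.75 -0.    1.38  2.22]
board 0 [ 0.36  0.01  1.75 -0.    1.38  1.93]
board 0.3 [0.36 0.01 1.75 0.   1.38 1.63]
```

Run:
```python
from h import *
from cell import manip,cams
s=manip.state(); manip.set_gripper(.045,60)
manip.move_linear(s["tool_pos"]+[0,0,.06],.2)
a=dict(flip=1,y0=.0018)
manip.move_pose(*pose(.0139,.0284,28,back=.1,**a))
p,r=pose(.0139,.0284,28,back=.0,**a)
manip.move_linear(p,.1)
s=manip.state(); print(s["clock"],s["tool_pos"]-p,s["contact_force"])
for n in("scene","top"):
    c=cams.capture(n);pickle.dump(c,open(n+"1.pkl","wb"))
    i=c["image"]; i=i[180:320,160:300] if n=="scene" else i[165:305,310:450]
    cv2.imwrite(f"pics/{n}1.png",cv2.resize(i,(390,390)))
cv2.imwrite("pics/c1.png",np.hstack([cv2.imread("pics/scene1.png"),cv2.imread("pics/top1.png")]))
```

```text
4.25 [ 0.00028056 -0.00025774  0.00063341] [ 0.74116105 -0.45209431  0.52519728]
```

View pics/c1.png

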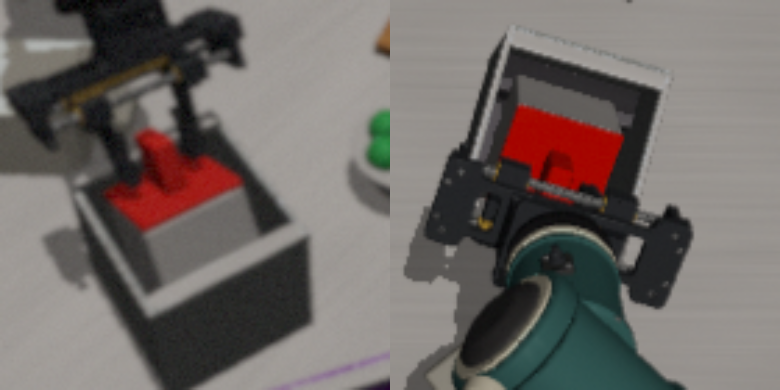

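The fingers straddle the handle: scene crop finger tips at (125,185) and (195,170) with the handle at (155,160). I'll grip and level it in steps, watching the force.

Run:
```python
from h import *
from cell import manip,cams
manip.set_gripper(0,60)
s=manip.state(); print(s["clock"],s["gripper_width"],s["grasp_force"],s["contact_force"])
if s["gripper_width"]>.012:
  for x,z,d in [(.018,.033,28),(.020,.038,20),(.019,.043,14),(.010,.049,7),(.0,.054,0)]:
    p,r=pose(x,z,d,1,y0=.0018); manip.move_linear(p,.03,r)
    s=manip.state(); print(d,s["clock"],s["contact_force"].round(1),s["moment"].round(2),s["grasp_force"].round(1))
    if np.linalg.norm(s["contact_force"])>45: break
  manip.dwell(.4)
for n in("scene","top"):
    c=cams.capture(n);pickle.dump(c,open(n+"2.pkl","wb"))
    i=c["image"]; i=i[180:320,160:300] if n=="scene" else i[165:305,310:450]
    cv2.imwrite(f"pics/{n}2.png",cv2.resize(i,(390,390)))
cv2.imwrite("pics/c2.png",np.hstack([cv2.imread("pics/scene2.png"),cv2.imread("pics/top2.png")]))
```

```text
4.85 0.019450911253931155 59.99434567987919 [-2.14483742 -0.37494754  2.24992995]Traceback (most recent call last):
  File "<stdin>", line 8, in <module>
AttributeError: 'float' object has no attribute 'round'
```

Run:
```python
from h import *
from cell import manip,cams
s=manip.state(); print(s["clock"],s["contact_force"].round(1),s["moment"].round(2))
for x,z,d in [(.020,.038,20),(.019,.043,14),(.010,.049,7),(.0,.054,0)]:
    p,r=pose(x,z,d,1,y0=.0018); manip.move_linear(p,.03,r)
    s=manip.state(); print(d,s["clock"],s["contact_force"].round(1),s["moment"].round(2),s["grasp_force"])
    if np.linalg.norm(s["contact_force"])>45: break
manip.dwell(.4)
for n in("scene","top"):
    c=cams.capture(n);pickle.dump(c,open(n+"2.pkl","wb"))
    i=c["image"]; i=i[180:320,160:300] if n=="scene" else i[165:305,310:450]
    cv2.imwrite(f"pics/{n}2.png",cv2.resize(i,(390,390)))
cv2.imwrite("pics/c2.png",np.hstack([cv2.imread("pics/scene2.png"),cv2.imread("pics/top2.png")]))
c=pickle.load(open("scene2.pkl","rb"));p=RW.inv().apply(cloud(c)[red(c)]-WC);p=p[(abs(p[:,0])<.08)&(abs(p[:,1])<.08)]
q=p[p[:,2]<np.percentile(p[:,2],60)]; 
A=np.c_[q[:,:2],np.ones(len(q))]; k=np.linalg.lstsq(A,q[:,2],rcond=None)[0]
for _ in range(5):
    m=abs(A@k-q[:,2])<.006; k=np.linalg.lstsq(A[m],q[m,2],rcond=None)[0]
print("lid slope deg",np.rad2deg(np.arctan(k[:2])),"z at centre",k[2],m.sum(),np.percentile(q[m],[2,98],axis=0).round(3))
```

```text
5.2083 [ 0.  -0.  -2.7] [ 0.24  0.57 -0.01]
20 6.025 [-0.2 -1.1 -4. ] [ 0.14  0.38 -0.  ] 59.99379409477115
14 6.6167 [ 0.7  0.1 -2.2] [0.09 0.25 0.07] 59.99380744993687
7 7.0917 [ 0.1  0.3 -3.1] [0.09 0.21 0.03] 59.99361600726843
0 7.475 [ 0.6 -0.5 -3.3] [ 0.07  0.03 -0.01] 59.99376581981778
lid slope deg [-0.10982285  0.10490634] z at centre 0.1525683359624358 735 [[-0.043 -0.041  0.15 ]
 [ 0.052  0.046  0.154]]
```

View pics/c2.png

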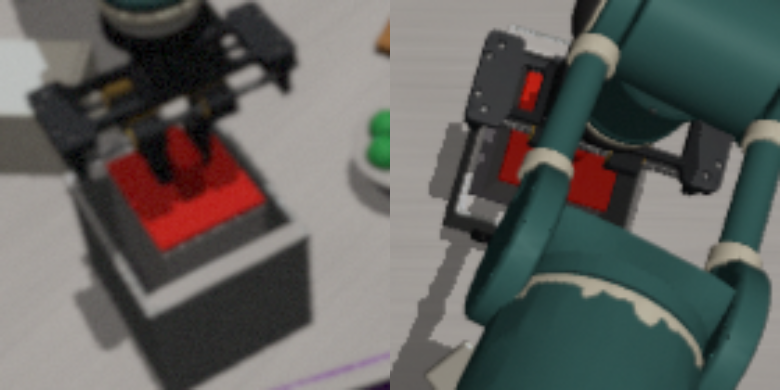

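The pot is level (lid slope about 0.1°, underside at about 53 mm) and centred in the well: in the scene crop, the lid centre is at (185,190) inside the rim. Now lift, carry and lower to contact.

Run:
```python
from h import *
from cell import manip,cams
B=dict(base=np.array([.5172,.2237,0]),yaw=np.deg2rad(17.))
p,r=pose(0,.2,0,1,y0=.0018); manip.move_linear(p,.1); manip.dwell(.2)
s=manip.state(); print(s["clock"],s["contact_force"].round(1),s["moment"].round(2),s["gripper_width"])
p,r=pose(0,.2,0,1,**B); manip.move_linear(p,.15,r); manip.dwell(.2)
p,r=pose(0,.026,0,1,**B); manip.move_linear(p,.08); manip.dwell(.3)
f0=manip.state()["contact_force"][2]
for z in np.arange(.0245,.012,-.001):
    p,r=pose(0,z,0,1,**B); manip.move_linear(p,.02); manip.dwell(.1)
    f=manip.state()["contact_force"][2]
    if f-f0>3: break
s=manip.state(); print(s["clock"],z,f0,f,s["moment"].round(2))
c=cams.capture("scene");pickle.dump(c,open("scene3.pkl","wb"))
cv2.imwrite("pics/s3.png",cv2.resize(c["image"][90:260,250:450],(600,510)))
```

```text
9.7833 [ 0.1  0.4 -3.2] [ 0.02 -0.    0.02] 0.01950545850660936
18.6 0.017499999999999995 -2.3037942436081633 5.989461127628862 [-0.27  0.36 -0.  ]
```

View pics/s3.png

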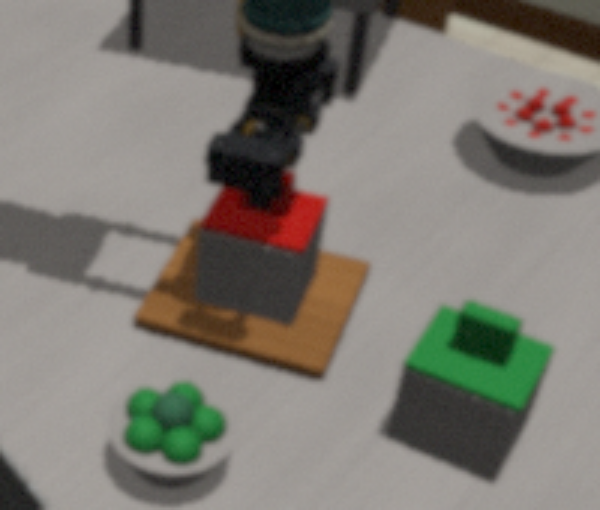

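The pot sits upright on the board, with its base front corner at (292,322) in the crop. The limes and green pot are where they were. Release, retreat and check.

Run:
```python
from h import *
from cell import manip,cams
manip.set_gripper(.05); manip.dwell(.2)
s=manip.state(); manip.move_linear(s["tool_pos"]+[0,0,.12],.12)
s=manip.state(); p=s["tool_pos"]
manip.move_pose(p+[-.02,-.25,.05],s["tcp_rot"]); manip.dwell(.5)
s=manip.state(); print(s["clock"],s["contact_force"].round(1))
c=cams.capture("top");W=cloud(c);h=hsv(c);z=W[...,2]
m=red(c)&(abs(z-.118)<.01);m[:,:120]=0;m[:,260:]=0
print("lid",rect(W[m][:,:2]),np.percentile(W[m][:,2],[2,50,98]),m.sum())
c=cams.capture("top");cv2.imwrite("pics/t4.png",c["image"])
```

```text
22.1167 [ 0.2 -0.  -0.7]
lid [ 0.5182  0.2238  0.1034  0.0892 16.9787] [0.1140667  0.11837724 0.12258921] 1409
```

View pics/t4.png

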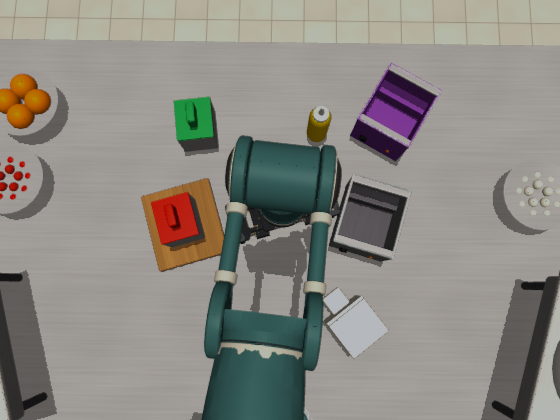

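The red pot is on the board at (177,220), 1 mm from its centre and level. The green pot (195,123) and bottle (318,123) are unmoved. The arm is free, hovering about 0.2 m above the limes.

```bash
python3 -c "
from cell import order
print(order.close_job())"
```

```text
the job is handed in; nothing more can be done
None
```

The red pot was levelled in the well, lifted straight out and set upright about 1 mm from the board's centre. The green pot and bottle show unmoved in the last picture; the arm hid the lime bowl there, but it stood in place at the set-down. The job is handed in; no verdict was returned.

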